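# Close up the air manifold and set its flow control

## Task

Finish the bench air manifold: slide the loose flow-control block along its rail until it butts flush against the block next to it, with no gap left. Then screw the knurled cap on that block down (clockwise) until it bottoms out, back it off a quarter turn, and finish while still holding the cap firmly at that setting, so that a colleague can run the lock ring up against it; the block must still be flush then, and the loose things lying round the manifold stay where they are.

Things in the scene. Friction and masses are not known exactly. Their poses are not given: they have to be found in the camera images.
- manifold: Air manifold fixed on the bench: plywood board 130 (x) x 310 (y) x 12 mm with a 35 mm steel top-hat rail along its y axis, rail top 19.5 mm above the bench, rail ends at y = -142 and +142 mm. Origin: centre of the board's underside, on the bench; z up. Two blocks are fixed on its +y half; the loose flow-control block stands further towards -y and the rail beyond it is empty.
- outlet_block: Fixed neighbour of the loose block: aluminium, 60 (x) x 46 (y) x 46 mm, top 65.5 mm above the bench, low brass plug on top, two tube fittings on its front (-x) face that stick out 18 mm. Origin: centre of its underside, at y = +39 mm of the manifold, 19.5 mm above the bench; its -y face is the one to butt against.
- inlet_block: Fixed block of the same size at the +y end, at y = +85 mm of the manifold. A dial gauge 52 mm wide is screwed into its front (-x) face, dial up, reaching x = -96 mm, and an air coupler on its +y side reaches y = 167 mm. Origin: centre of its underside.
- block_center (a point): Centre of the loose flow-control block: aluminium, 60 (x) x 46 (y) x 46 mm, axes parallel to the manifold's; this point is 42.5 mm above the bench, the block's top 65.5 mm. Its lowest 9 mm are a black rail foot, 52 mm in x. The knurled cap stands in the middle of its top; a tube fitting sticks out of its front (-x) face by 18 mm.
- flow_block (a joint): Slide of the flow-control block on the rail, m: 0 = butted flush against the outlet block (hard stop), value = width of the gap, growing towards the manifold's -y, at most 0.045. Stiff: about 8 N moves it, and it stays where it is left. It cannot lift or turn on the rail.
- cap: Dark steel knurled cap on the flow-control block, a cylinder 32 mm in diameter, 28 mm high, with a white index line on top; axis vertical. Origin: centre of its underside, 78.8 mm above the bench when bottomed out (top 107 mm); it rises 3 mm per turn. Below it on the block's top: a steel lock ring 25 mm wide, 5 mm high, on a brass hexagon 24 mm across flats, 8 mm high. x axis: towards the index line.
- cap_turn (a joint): Angle of the cap on its right-hand thread, rad: 0 = bottomed out (hard stop), growing as it is unscrewed (anticlockwise seen from above), at most 5.5. It turns with a friction of about 0.06 N m and stays where it is left. One turn = 6.283.
- ptfe_spool: Bystander: white spool of thread seal tape lying flat, 52 mm in diameter, 16 mm high, in front of the manifold; origin: centre of its underside. Loose.
- coupler_a: Bystander: steel air coupler lying on its side, 29 x 83 x 28 mm, long along its y axis, beyond the free end of the rail; origin: centre of its underside. Loose.
- tape_roll: Bystander: roll of paper tape lying flat, 92 mm in diameter, 24 mm high, behind the manifold; origin: centre of its underside. Loose.

How it is judged (in metres and radians):
On the way, in this order (a step that is already met when the one before it is completed fails the run):
1. the flow-control block is butted flush against the outlet block (gap under 1.5 mm) (value of joint flow_block below 0.0015 m), for 0.2 s.
2. the cap is screwed down until it bottoms out (within 0.08 rad of its stop), the block still flush (gap under 2 mm) (value of joint cap_turn below 0.08 rad and value of joint flow_block below 0.002 m), for 0.2 s.
At the end, for the whole second after the job is handed in: The cap stands a quarter turn (90 degrees, within 15) back from its bottomed-out position and at rest, gripped by the fingers with more than 6 N, and the flow-control block is flush against its neighbour (gap under 2 mm) (value of joint cap_turn between 1.31 and 1.83 rad and contact force between the fingers and cap above 6 N and angular speed of cap below 0.1 rad/s and value of joint flow_block below 0.002 m); the arm keeps its last pose, push and grip.
It fails at once if a bystander (tape spool, coupler, tape roll) is moved by more than 20 mm (distance of any of ptfe_spool, coupler_a, tape_roll from where it was at the start of the episode above 0.02 m).
It also fails if it takes over 64 s, if anything falls off the work surface, if the arm or the gripper's body presses on something with over 40 N, if the wrist force passes 120 N, or if a joint passes its speed limit or range.

## Robot

A 7-joint arm with a two-finger parallel gripper is mounted at the origin on a cart in front of the work surface, level with it; the furniture and walls round the work are solid. World frame = base frame: x ahead of the robot, y to its left, z up, the work surface at z = 0. Lengths are in mm, angles in rad, forces in N, time in s.
With the tool pointing down it reaches from about 425 to 800 mm from the base axis. Payload 8.3 kg.
Tool frame: the origin (TCP) lies midway between the tips of the shut fingers; the grasp point (between the pads) lies 19 mm behind it; z points along the fingers, y is the line along which they close (so a half turn about z gives the same grasp; the last joint's range is limited). The gripper opens to 85 mm and grips with 20 to 120 N. Pads are 22 mm wide; open, the fingers measure 114 mm over their backs; the gripper's body (76 mm by 85 mm) begins 54 mm behind the grasp point. The pads swing forward as they close: fully open they stand 13 mm farther back than shut.
Start: joints at [-1.395, 0.383, 0.016, 1.37, -0.006, 1.388, -0.046], TCP at [147.781, 607.257, 197.779] pointing down, gripper open.
Joint ranges: [-2.95, 2.95], [-0.25, 2.06], [-1.52, 1.56], [0.18, 2.33], [-1.44, 4.58], [0.02, 2.06], [-3.01, 3.01]. Speed limits (rad/s): [2.39, 2.39, 3.01, 3.01, 3.14, 3.14, 3.14].

## Interface

Orientations are given as a unit quaternion [w, x, y, z].
In Python, from bench import read_state, camera, camera_model, ticket gives the robot as it stands. The module is installed in compiled form; this text tells all that it offers.
- The arm moves only by the shell command python3 -m creep 'ROWS' [FORCE]. ROWS is JSON, a list that holds one entry, the list of rows, each a list of 5 numbers: the shift along the world's x, y, z in m, then the turn about the world's z in degrees, then the closure, from 0 (fully open) to 1 (shut). In form: [[[tx, ty, tz, spin, claw], ...]]. A call has 1 to 20 rows; each row shifts and turns the commanded pose from where the row before left it; what a row does not reach is not made up. A row lasts 1/12 s, in which the tool goes at most 41.7 mm and 7.16 degrees, less where a joint would pass 70% of its speed; a pose out of reach is approached as far as the arm can. A call with a gripper value outside its range is refused whole. The fingers move at their own pace and stop on an object; FORCE is the grip in N (left out, the last holds). Time passes only in rows, so rows that do not move let the fingers close. It gives the time, the measured TCP pose, the force, the opening and the grip force at its end, in the units of the state.
- read_state(): the state, without advancing time (a new reading comes with each control period).
- camera(name): name is "scene" or "top"; returns the picture (480x640x3 uint8, red, green, blue); there is no depth.
- camera_model(name): a dict with "K" (3x3 intrinsics, pixels), "k1" (the pictures are not rectified: a ray, as slopes to the right and down, at radius r is drawn at 1 + k1 r^2 times it, then the intrinsics apply), "T" (4x4, takes a point from camera to world coordinates). Camera axes: x right, y down, z forward; pixel columns grow to the right and rows downward; lengths in mm; the calibration is good to about 2 mm. A picture is of the moment at which its call begins. camera_model takes no time and is no camera call.
- ticket.close_job(): hands the job in; it is judged then, once.
The state is a dict: "clock": time; "q": joint angles; "dq": joint speeds; "effort": joint torques, N m; "ee_pos": TCP position; "orientation": TCP orientation; "contact_force": force on the tool from outside, world axes, zero at the start; "ft_torque": the same for the moment, N m; "gripper_width": finger opening in mm; "grasp_force": force on a finger pad.
Only numpy, scipy, OpenCV 4.12 (cv2) and the standard library are available. Lean on these libraries where they do the work, as an engineer would, in place of code of your own. Each camera call takes 0.05 s, during which the arm holds its last target. There are 200 camera calls.

## Working session

There is one attempt and no reset: what is moved stays moved. The work goes in short steps, Python scripts to look and compute and a shell command to move; the robot and the scene stay as the last step left them, time stands still between calls to the robot, and variables do not carry over. Pictures are saved under pics/ and viewed, at most 10 in all, crops included, and the job is handed in when it is done.

```bash
mkdir -p pics
python3 - <<'E'
from bench import *
import cv2
for n in("scene","top"):
    cv2.imwrite(f"pics/{n}0.png",camera(n)[:,:,::-1]); m=camera_model(n); print(m)
s=read_state();print(s)
E
```

```text
{'K': array([[446.8979789 ,   0.        , 321.5735981 ],
       [  0.        , 446.8979789 , 236.41759786],
       [  0.        ,   0.        ,   1.        ]]), 'k1': -0.05147532102010871, 'T': array([[ 7.31415215e-01, -3.44384165e-01,  5.88584174e-01,
         2.38262618e+01],
       [-6.81931373e-01, -3.67883305e-01,  6.32164122e-01,
        -5.53206083e+02],
       [-1.17702227e-03, -8.63748471e-01, -5.03921813e-01,
         5.12973184e+02],
       [ 0.00000000e+00,  0.00000000e+00,  0.00000000e+00,
         1.00000000e+00]])}
{'K': array([[489.52251058,   0.        , 320.33237342],
       [  0.        , 489.52251058, 239.66514184],
       [  0.        ,   0.        ,   1.        ]]), 'k1': -0.061324233089323325, 'T': array([[-1.40322283e-02, -9.98409894e-01,  5.45965250e-02,
         4.88393438e+02],
       [-9.99530816e-01,  1.25193737e-02, -2.79537582e-02,
         5.38665883e+00],
       [ 2.72257944e-02, -5.49631627e-02, -9.98117131e-01,
         9.16341107e+02],
       [ 0.00000000e+00,  0.00000000e+00,  0.00000000e+00,
         1.00000000e+00]])}
{'clock': 0.1, 'q': array([-1.39491575,  0.38416379,  0.01638597,  1.37104885, -0.00629903,
        1.38815423, -0.04651311]), 'dq': array([ 0.00090427, -0.00218643,  0.00036835, -0.00271443,  0.00128524,
       -0.00211549,  0.00136054]), 'effort': array([ 2.82486573e-03, -6.29124498e+01,  8.47461540e-01, -3.72759783e+01,
        1.67373649e-02,  1.03304966e-02, -4.20325125e-05]), 'ee_pos': array([147.67661239, 606.79284557, 196.8730143 ]), 'orientation': array([-8.83367231e-05,  1.19086791e-01,  9.92883474e-01, -8.57870317e-04]), 'contact_force': array([ 0.02229154, -0.13628334,  0.1319163 ]), 'ft_torque': array([ 0.01638063,  0.00141829, -0.0299257 ]), 'grasp_force': 0.0, 'gripper_width': 85.52638757663465}
```

View pics/top0.png

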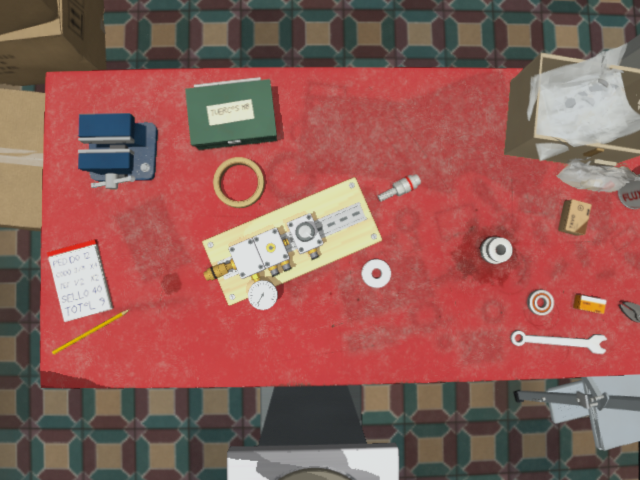

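View pics/scene0.png

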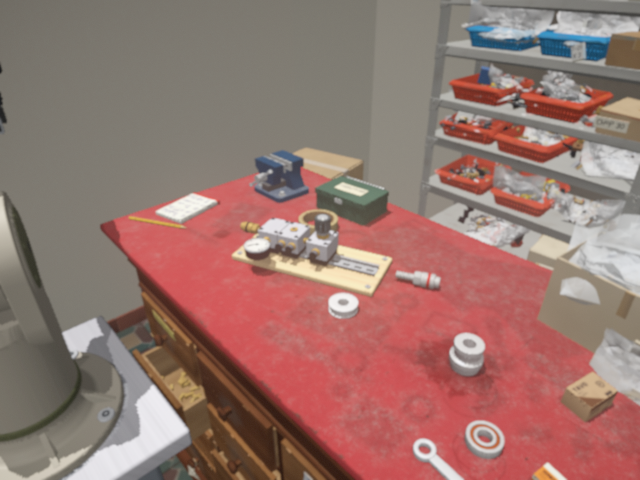

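```bash
cat > h.py <<'E'
from bench import *
import numpy as np, cv2
def ray(n,u,v):
    m=camera_model(n);K=m["K"];T=m["T"];k=m["k1"]
    d=np.array([(u-K[0,2])/K[0,0],(v-K[1,2])/K[1,1]]);p=d.copy()
    for _ in range(20): p=d/(1+k*(p@p))
    return T[:3,3],T[:3,:3]@np.r_[p,1]
def on(n,u,v,z):
    o,d=ray(n,u,v);return o+d*(z-o[2])/d[2]
def proj(n,P):
    m=camera_model(n);K=m["K"];T=m["T"];c=T[:3,:3].T@(np.asarray(P,float)-T[:3,3])
    p=c[:2]/c[2];p=p*(1+m["k1"]*(p@p));return p*K[0,0]+K[:2,2]
def crop(n,im,x,y,w,h,s,name):
    cv2.imwrite(name,cv2.resize(im[y:y+h,x:x+w,::-1],None,fx=s,fy=s,interpolation=cv2.INTER_CUBIC))
E
python3 - <<'E'
from h import *
t=camera("top");s=camera("scene")
crop("top",t,190,165,200,150,4,"pics/t1.png");crop("scene",s,225,195,180,110,4,"pics/s1.png")
hsv=cv2.cvtColor(t,cv2.COLOR_RGB2HSV)
# non-red region around manifold: board + hull
m=((hsv[...,0]>15)&(hsv[...,0]<40)&(hsv[...,1]>40)&(hsv[...,2]>150)).astype(np.uint8)
m[:, :198]=0;m[:,390:]=0;m[:175]=0;m[310:]=0
m=cv2.morphologyEx(m,cv2.MORPH_OPEN,np.ones((3,3)))
cs=cv2.findContours(m,cv2.RETR_EXTERNAL,cv2.CHAIN_APPROX_NONE)[0]
c=max(cs,key=cv2.contourArea);r=cv2.minAreaRect(c);b=cv2.boxPoints(r);print(r,b)
P=np.array([on("top",*p,12) for p in b]);print(P.round(1),np.linalg.norm(P-np.roll(P,1,0),axis=1),P.mean(0))
E
```

```text
((291.8046875, 240.66119384765625), (69.85025787353516, 166.96151733398438), 67.16634368896484) [[201.31293 240.86826]
 [355.19055 176.07767]
 [382.29645 240.45413]
 [228.41882 305.24472]]
[[ 538.4  199.8   12. ]
 [ 656.1  -86.8   12. ]
 [ 534.9 -135.1   12. ]
 [ 419.5  150.4   12. ]] [128.713932   309.84085751 130.47325371 307.95513554] [537.25443283  32.03860304  12.        ]
```

View pics/t1.png

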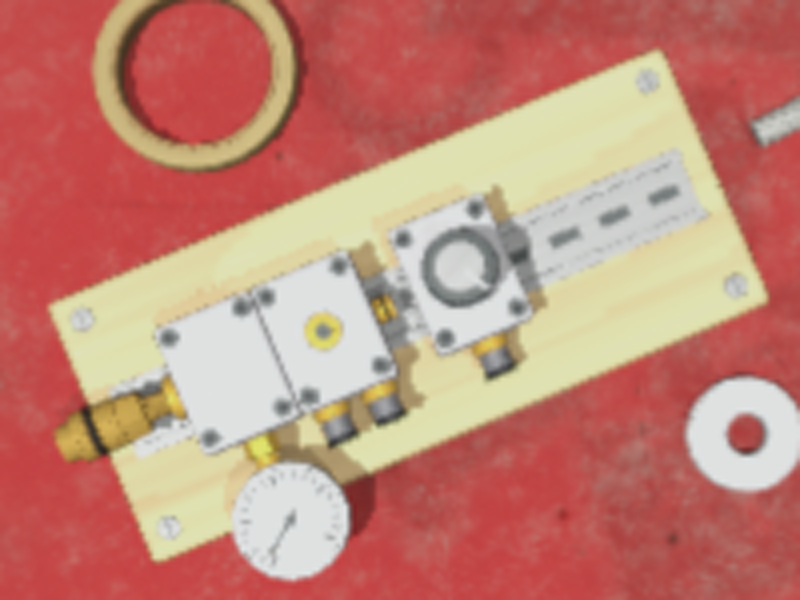

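View pics/s1.png

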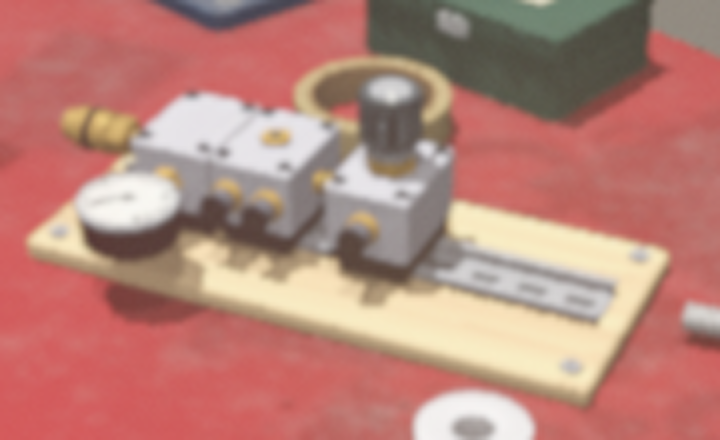

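Run:
```python
from h import *
t=camera("top")
g=cv2.cvtColor(t,cv2.COLOR_RGB2HSV)
z=t[210:255,285:325].astype(int)
print(on("top",305,231.7,108.5))
o1,d1=ray("top",305,231.7);o2,d2=ray("scene",225+392/4,195+85/4)
A=np.c_[d1,-d2];k=np.linalg.lstsq(A,o2-o1,rcond=None)[0];print(o1+k[0]*d1,o2+k[1]*d2)
Y=np.array([-.377,.926,0]);X=np.array([.926,.377,0]);C=np.array([537.25,32,0])
def man(p): return (p-C)@X,(p-C)@Y
# loose block top corners in crop (z=65.5), outlet corners
for n,u,v in [("loose -y back",490,193),("loose -y front",533,318),("loose +y front",443,357),("loose +y back",392,238),("out -y back",347,250),("out -y front",397,377),("seam front",300,413),("seam back",253,292)]:
    p=on("top",190+u/4,165+v/4,65.5);print(n,p.round(1),np.round(man(p),1))
print("cap",man(on("top",305,231.7,108.5)))
# cap circle
e=cv2.HoughCircles(cv2.resize(cv2.cvtColor(t,cv2.COLOR_RGB2GRAY)[205:260,280:330],None,fx=8,fy=8,interpolation=cv2.INTER_CUBIC),cv2.HOUGH_GRADIENT,1,200,param1=80,param2=20,minRadius=60,maxRadius=110)
for c in e[0]: p=on("top",280+c[0]/8,205+c[1]/8,108.5);print(c,p,man(p))
```

```text
[546.08954947   7.93731445 108.5       ]
[545.92610199   7.93008869 110.78853551] [548.22280845   5.88923711 110.94612284]
loose -y back [581.3  -5.4  65.5] [ 26.7 -51.2]
loose -y front [526.4 -23.4  65.5] [-30.9 -47.2]
loose +y front [510.   15.9  65.5] [-31.3  -4.6]
loose +y back [562.1  37.5  65.5] [25.1 -4.3]
out -y back [557.1  57.1  65.5] [27.8 15.8]
out -y front [501.6  36.   65.5] [-31.5  17.1]
seam front [486.6  78.1  65.5] [-29.6  61.8]
seam back [539.3  98.1  65.5] [26.8 60.4]
cap (np.float64(-0.8862096381544136), np.float64(-25.614556968084248))
[200.5 217.5  77.7] [545.28031228   7.84391994 108.5       ] (np.float64(-1.6707730094194826), np.float64(-25.395957864822073))
```

```bash
python3 -m creep '[[[0.02,-0.03,0,0,0],[0.02,-0.03,0,0,0],[0.02,-0.03,0,0,0],[0.02,-0.03,0,0,0],[0.02,-0.03,0,0,0],[0.02,-0.03,0,0,0],[0.02,-0.03,0,0,0],[0.02,-0.03,0,0,0],[0.02,-0.03,0,0,0],[0.02,-0.03,0,0,0],[0.02,-0.03,0,0,0],[0.02,-0.03,0,0,0],[0.02,-0.03,0,0,0],[0.02,-0.03,0,0,0],[0.02,-0.03,0,0,0],[0.02,-0.03,0,0,0],[0.02,-0.03,0,0,0],[0.02,-0.03,0,0,0],[0.02,-0.03,0,0,0],[0,0,0,0,0]]]' 40; python3 -c "
from bench import *;print(read_state()['q'])"
```

```text
clock: 1.92
ee_pos: [530.2, 29.3, 198.1]
orientation: [0.001, 0.124, 0.992, -0.002]
contact_force: [-1.0, -0.7, 0.9]
gripper_width: 85.6
grasp_force: 0.0
[-0.60925737  0.19003029  0.57019161  1.65161308 -0.10155591  1.32894908
  1.29977838]
```

```bash
python3 -m creep '[[[0.0013,-0.0018,0,7,0],[0.0013,-0.0018,0,7,0],[0.0013,-0.0018,0,7,0],[0.0013,-0.0018,0,7,0],[0.0013,-0.0018,0,7,0],[0.0013,-0.0018,0,7,0],[0.0013,-0.0018,0,7,0],[0.0013,-0.0018,0,7,0],[0.0013,-0.0018,0,7,0],[0.0013,-0.0018,0,7,0],[0.0013,-0.0018,0,7,0],[0.0013,-0.0018,0,7,0],[0,0,0,0,0],[0,0,0,0,0]]]' 60
python3 - <<'E'
from h import *
s=read_state();print(s['q'],s['ee_pos'])
crop("top",camera("top"),190,165,200,150,4,"pics/t2.png");crop("scene",camera("scene"),225,150,200,150,4,"pics/s2.png")
E
```

```text
clock: 3.08
ee_pos: [543.3, 15.6, 197.7]
orientation: [-0.0, -0.574, 0.819, 0.0]
contact_force: [0.3, 0.2, 0.9]
gripper_width: 85.4
grasp_force: 0.0
[-0.44212833  0.21220105  0.41958576  1.61325542 -0.0883559   1.33506317
  2.78366362] [543.28868354  15.58067081 197.71856563]
```

```bash
python3 -m creep '[[[0.0025,-0.0079,0,0,0],[0,0,-0.02,0,0],[0,0,-0.02,0,0],[0,0,-0.02,0,0],[0,0,-0.02,0,0],[0,0,-0.01,0,0],[0,0,-0.01,0,0],[0,0,-0.01,0,0],[0,0,-0.006,0,0],[0,0,-0.006,0,0],[0,0,0,0,0],[0,0,0,0,0]]]' 60
python3 - <<'E'
from h import *
crop("top",camera("top"),190,165,200,150,4,"pics/t3.png");crop("scene",camera("scene"),265,175,120,90,6,"pics/s3.png")
E
```

```text
clock: 4.18
ee_pos: [546.0, 7.7, 76.0]
orientation: [0.0, -0.576, 0.818, -0.0]
contact_force: [0.2, -0.2, 0.8]
gripper_width: 85.8
grasp_force: 0.0
```

View pics/s3.png

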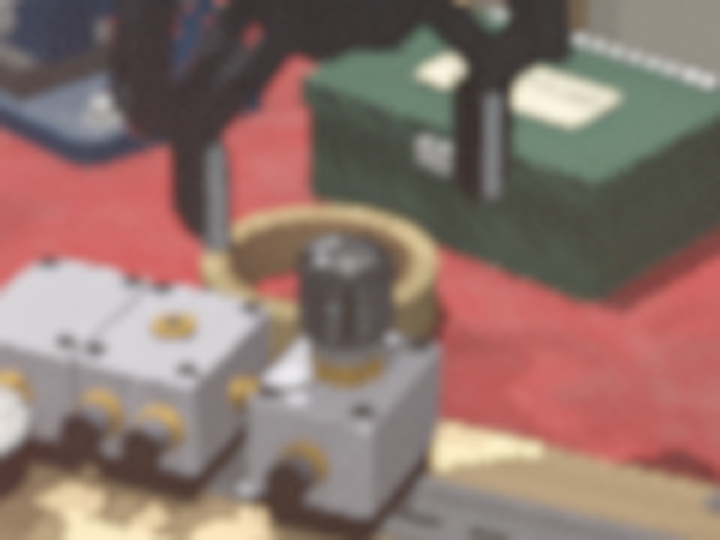

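Run:
```python
from h import *
c=np.array([546,7.7,89]);y=np.array([-.942,.338,0])*43
for p in (c+y,c-y,c+[0,0,20]):print(proj("scene",p), (proj("scene",p)-[265,175])*6)
print(read_state()['ee_pos'])
crop("top",camera("top"),190,165,200,150,4,"pics/t4.png");crop("scene",camera("scene"),225,150,200,150,4,"pics/s4.png")
```

```text
[301.01352156 230.5176022 ] [216.08112936 333.10561322]
[341.38121094 222.07610653] [458.28726565 282.45663921]
[321.52292188 217.18800815] [339.13753126 253.12804892]
[546.39624849   7.76042563  76.45020411]
```

View pics/s4.png

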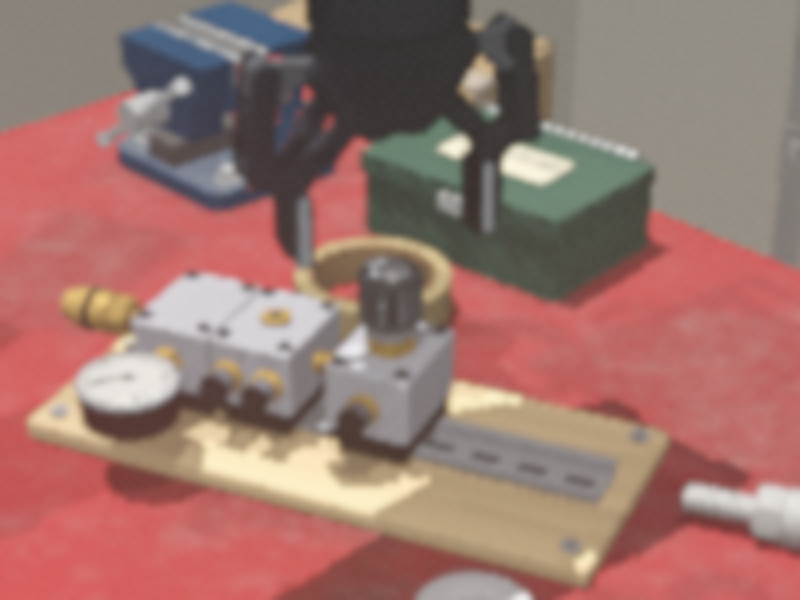

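View pics/t4.png

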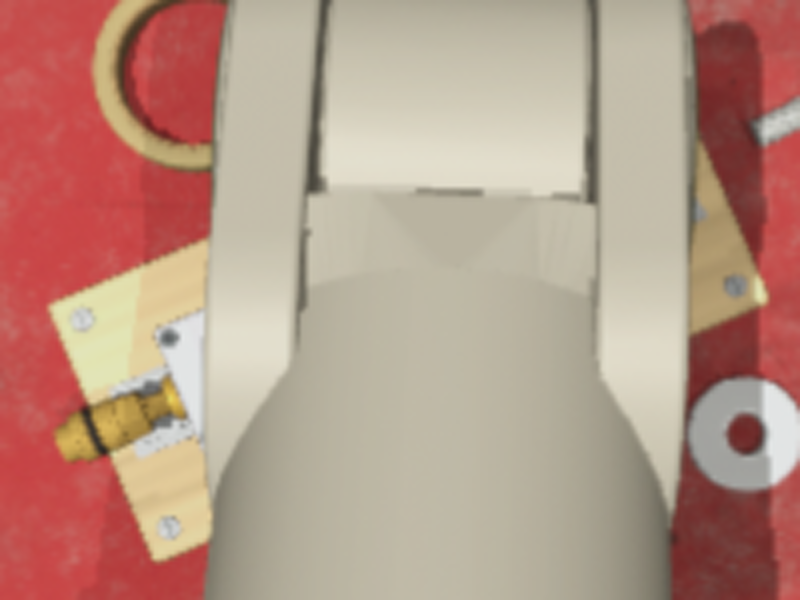

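Run:
```python
from h import *
a=cv2.imread("pics/s2.png",0);b=cv2.imread("pics/s4.png",0)
d0=np.array([543.4,15.7,197.8]);d1=np.array([546,7.7,76.2])
for (x,y,w,h) in [(272,180,45,85),(460,150,45,85),(235,45,80,80)]:
    t=b[y:y+h,x:x+w];r=cv2.matchTemplate(a,t,cv2.TM_CCOEFF_NORMED);_,v,_,l=cv2.minMaxLoc(r)
    print("match",v,(l[0]-x)/4,(l[1]-y)/4)
for off in ([0,0,0],[0,0,34],[35,38,0]):
    off=np.array(off);u=np.array([-.942,.338,0])*50
    for f in (u,-u):
        q=f+off+[0,0,13]; print(off,proj("scene",d1+q),proj("scene",d0+q)-proj("scene",d1+q))
```

```text
match 0.7029973268508911 29.0 25.5
match 0.6765406131744385 -39.25 46.0
match 0.7672082185745239 64.75 87.75
[0 0 0] [297.60438817 231.13977428] [ -5.87913695 -60.05992155]
[0 0 0] [344.55177702 221.32582084] [ -2.45171309 -58.26283324]
[ 0  0 34] [297.09775461 215.43719092] [ -6.02630078 -62.45406246]
[ 0  0 34] [344.97677372 206.04635658] [ -2.48415247 -60.47964844]
[35 38  0] [298.63492117 218.52072361] [ -5.48965372 -57.70974619]
[35 38  0] [343.30557407 209.63534516] [ -2.41351941 -56.02929955]
```

View pics/s2.png

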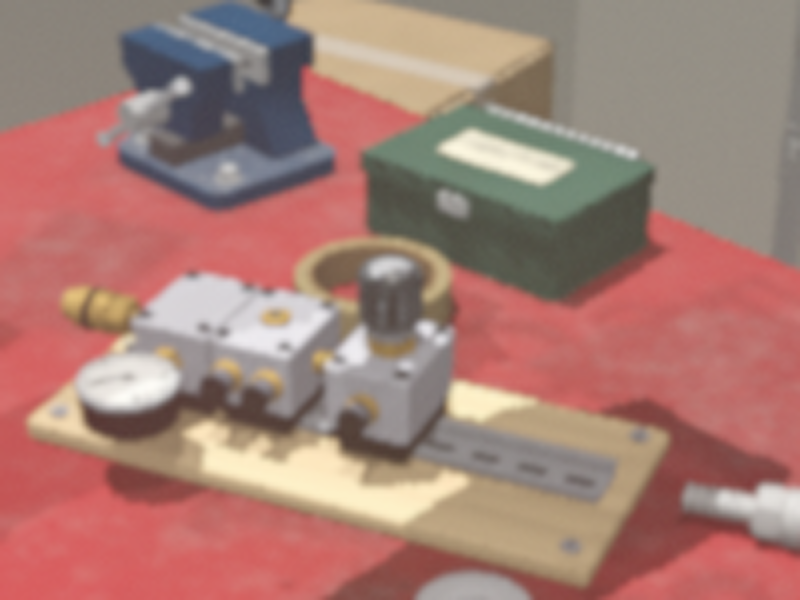

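```bash
python3 - <<'E'
from h import *
cv2.imwrite("pics/f_lo.png",camera("scene")[:,:,::-1]);print(read_state()['ee_pos'])
E
python3 -m creep '[[[0,0,0.02,0,0],[0,0,0.02,0,0],[0,0,0.02,0,0],[0,0,0.02,0,0],[0,0,0,0,0],[0,0,0,0,0],[0,0,0,0,0]]]'
python3 - <<'E'
from h import *
im=camera("scene")[:,:,::-1].copy();cv2.imwrite("pics/f_hi.png",im)
p1=read_state()['ee_pos'];print(p1);p0=p1-[0,0,80]
a=cv2.cvtColor(im,cv2.COLOR_BGR2GRAY);b=cv2.imread("pics/f_lo.png",0)
up=lambda g:cv2.resize(g,None,fx=4,fy=4,interpolation=cv2.INTER_CUBIC)
A=up(a)
for (x,y,w,h) in [(293,190,12,27),(340,186,12,23),(286,160,22,38),(340,150,20,38),(286,150,80,66)]:
    r=cv2.matchTemplate(A,up(b[y:y+h,x:x+w]),cv2.TM_CCOEFF_NORMED);_,v,_,l=cv2.minMaxLoc(r);print(round(v,3),l[0]/4-x,l[1]/4-y)
for off in ([0,0,0],[0,0,34],[35,38,0]):
    off=np.array(off);u=np.array([-.942,.338,0])*50
    for f in (u,-u):
        for z in (13,60):
            q=f+off+[0,0,z]; print(off,z,proj("scene",p0+q),proj("scene",p1+q)-proj("scene",p0+q))
E
```

```text
[546.28845154   7.79137439  76.35273307]
clock: 5.02
ee_pos: [545.7, 7.9, 155.4]
orientation: [-0.0, -0.576, 0.818, 0.0]
contact_force: [-0.0, 0.9, -0.1]
gripper_width: 85.7
grasp_force: 0.0
[545.30701871   7.81709482 154.96727219]
0.823 328.75 108.25
0.743 -39.25 46.0
0.724 303.25 136.25
0.834 1.0 -40.25
0.576 0.5 -41.75
[0 0 0] 13 [297.30792523 231.797355  ] [ -1.23450894 -37.93367151]
[0 0 0] 60 [296.59468    209.94830339] [ -1.29417373 -40.12075883]
[0 0 0] 13 [344.25167475 221.96130583] [  1.00794741 -36.86813092]
[0 0 0] 60 [344.83466966 200.70689584] [  1.05332985 -38.89479674]
[ 0  0 34] 13 [296.79533118 216.11336703] [ -1.2773728  -39.50055595]
[ 0  0 34] 60 [296.05734896 193.36630322] [ -1.33918022 -41.79997602]
[ 0  0 34] 13 [344.6708402  206.69888417] [  1.04057774 -38.32083649]
[ 0  0 34] 60 [345.27270585 184.61079882] [  1.08738511 -40.44591147]
[35 38  0] 13 [298.35269221 219.14974717] [ -1.11675662 -36.54344268]
[35 38  0] 60 [297.70679752 198.0769846 ] [ -1.16724216 -38.52362446]
[35 38  0] 13 [343.02023591 210.24391079] [  0.89857448 -35.53775901]
[35 38  0] 60 [343.54047758 189.73461943] [  0.93644434 -37.37849134]
```

```bash
python3 -m creep '[[[0,0,-0.02,0,0],[0,0,-0.02,0,0],[0,0,-0.02,0,0],[0,0,-0.02,0,0],[0,0,-0.01,0,0],[0,0,-0.006,0,0],[0,0,0,0,0],[0,0,0,0,0],[0,0,0,0,0]]]'
python3 - <<'E'
from h import *
print(read_state()['ee_pos'])
crop("scene",camera("scene"),265,140,120,90,6,"pics/s5.png")
E
```

```text
clock: 5.82
ee_pos: [546.7, 7.7, 60.8]
orientation: [0.001, -0.576, 0.818, -0.0]
contact_force: [-0.0, 0.1, -0.7]
gripper_width: 85.0
grasp_force: 0.0
[546.72377649   7.72497017  60.84449562]
```

View pics/s5.png

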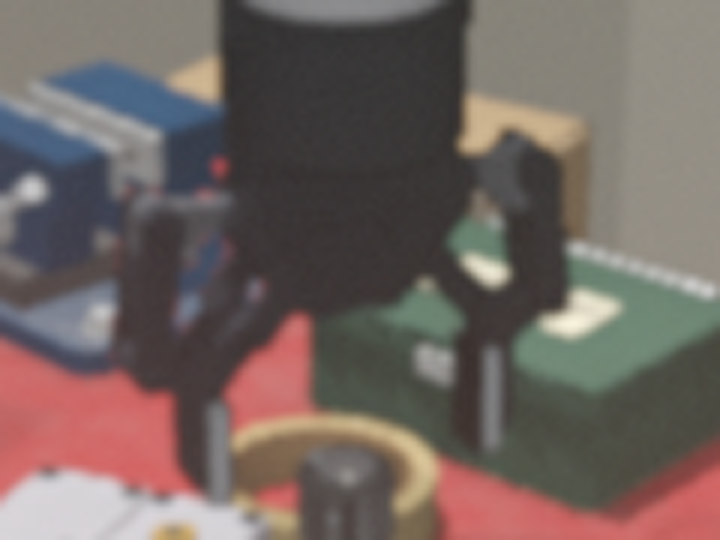

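Run:
```python
from h import *
for z in (109,200,300,400): print(z,proj("top",[546,8,z]),proj("top",[581,46,z]))
cv2.imwrite("pics/topfull.png",camera("top")[:,:,::-1])
```

```text
109 [304.96150005 231.73296957] [281.74063449 210.92003264]
200 [304.7064898  227.32044154] [278.5585106  203.89114074]
300 [304.3401512  220.97703775] [273.98940607 193.79555595]
400 [303.83338383 212.19319106] [267.67413396 179.83583635]
```

View pics/topfull.png

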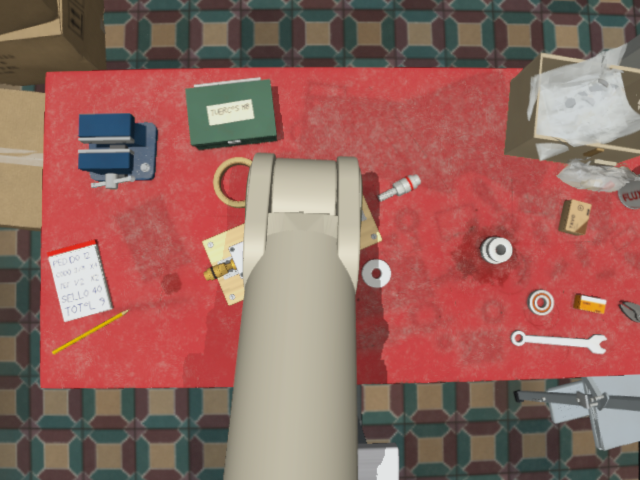

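```bash
python3 -m creep '[[[0,0,-0.004,0,0],[0,0,-0.004,0,0],[0,0,-0.004,0,0],[0,0,-0.004,0,0],[0,0,0,0,0],[0,0,0,0,0.4],[0,0,0,0,0.4],[0,0,0,0,0.4]]]' 60; python3 -m creep '[[[0,0,0,0,0.7],[0,0,0,0,0.7],[0,0,0,0,0.8],[0,0,0,0,0.8],[0,0,0,0,0.8],[0,0,0,0,0.8]]]' 60
```

```text
clock: 6.58
ee_pos: [546.0, 7.7, 43.9]
orientation: [0.0, -0.576, 0.818, -0.0]
contact_force: [-1.1, 0.4, -0.6]
gripper_width: 52.4
grasp_force: 0.0
clock: 7.08
ee_pos: [547.1, 7.7, 44.5]
orientation: [0.001, -0.576, 0.818, -0.001]
contact_force: [4.3, -0.3, 3.0]
gripper_width: 29.7
grasp_force: 59.2
```

```bash
python3 -m creep '[[[-0.00075,0.00185,0,0,0.8],[-0.00075,0.00185,0,0,0.8],[-0.00075,0.00185,0,0,0.8],[-0.00075,0.00185,0,0,0.8],[-0.00075,0.00185,0,0,0.8]]]' 60;  python3 -m creep '[[[-0.00075,0.00185,0,0,0.8],[-0.00075,0.00185,0,0,0.8],[-0.00075,0.00185,0,0,0.8],[0,0,0,0,0.8]]]' 60
python3 - <<'E'
from h import *
crop("scene",camera("scene"),225,150,200,150,4,"pics/s6.png")
a=cv2.imread("pics/s4.png");b=cv2.imread("pics/s6.png")
# loose block front fitting/lower front face patch shift
for (x,y,w,h) in [(325,385,120,75),(335,395,50,60),(185,360,100,50)]:
    r=cv2.matchTemplate(b,a[y:y+h,x:x+w],cv2.TM_CCOEFF_NORMED);_,v,_,l=cv2.minMaxLoc(r);print(round(v,3),(l[0]-x)/4,(l[1]-y)/4)
p=np.array([509,-4,42.5]);print(proj("scene",p+[-6,14.8,0])-proj("scene",p))
E
```

```text
clock: 7.5
ee_pos: [544.1, 15.0, 44.6]
orientation: [0.001, -0.575, 0.818, -0.002]
contact_force: [8.8, -5.4, 0.8]
gripper_width: 29.6
grasp_force: 59.4
clock: 7.83
ee_pos: [541.6, 21.0, 44.6]
orientation: [0.001, -0.575, 0.818, -0.002]
contact_force: [8.0, -4.7, 0.6]
gripper_width: 29.8
grasp_force: 59.4
0.927 -7.0 -1.5
0.948 -7.0 -1.5
0.996 0.0 0.0
[-7.32376403 -1.85179318]
```

```bash
python3 -m creep '[[[-0.00075,0.00185,0,0,0.8],[-0.00037,0.00093,0,0,0.8],[0,0,0,0,0.8]]]' 60;  python3 -m creep '[[[-0.00037,0.00093,0,0,0.8],[-0.00037,0.00093,0,0,0.8],[0,0,0,0,0.8]]]' 60; python3 -m creep '[[[-0.00037,0.00093,0,0,0.8],[0,0,0,0,0.8]]]' 60
```

```text
clock: 8.13
ee_pos: [540.6, 23.6, 44.6]
orientation: [0.001, -0.575, 0.818, -0.002]
contact_force: [7.3, -3.8, 0.6]
gripper_width: 29.7
grasp_force: 59.4
clock: 8.38
ee_pos: [540.3, 24.4, 44.6]
orientation: [0.001, -0.575, 0.818, -0.002]
contact_force: [8.7, -7.4, -0.8]
gripper_width: 29.7
grasp_force: 59.5
clock: 8.55
ee_pos: [540.2, 24.5, 44.6]
orientation: [0.001, -0.575, 0.818, -0.003]
contact_force: [10.8, -9.6, -1.1]
gripper_width: 29.9
grasp_force: 59.5
```

```bash
python3 -m creep '[[[-0.00037,0.00093,0,0,0.8],[-0.00037,0.00093,0,0,0.8],[0,0,0,0,0.8],[0,0,0,0,0.8],[0,0,0,0,0.8]]]' 60
python3 - <<'E'
from h import *
crop("scene",camera("scene"),225,150,200,150,4,"pics/s7.png")
a=cv2.imread("pics/s4.png");b=cv2.imread("pics/s7.png")
for (x,y,w,h) in [(325,385,120,75),(335,395,50,60)]:
    r=cv2.matchTemplate(b,a[y:y+h,x:x+w],cv2.TM_CCOEFF_NORMED);_,v,_,l=cv2.minMaxLoc(r);print(round(v,3),(l[0]-x)/4,(l[1]-y)/4)
p=np.array([509,-4,42.5])
for g in (17,18,19,20):print(g,proj("scene",p+np.array([-.377,.926,0])*g)-proj("scene",p))
print(read_state()['q'][6],read_state()['ft_torque'])
E
```

```text
clock: 8.97
ee_pos: [540.2, 24.5, 44.6]
orientation: [0.001, -0.574, 0.819, -0.004]
contact_force: [14.5, -14.3, -3.4]
gripper_width: 29.6
grasp_force: 59.5
0.893 -8.5 -1.75
0.944 -8.75 -1.75
17 [-7.79701264 -1.96376459]
18 [-8.25219999 -2.07843086]
19 [-8.70700491 -2.19300324]
20 [-9.16142774 -2.30748182]
2.8109185261486096 [-2.91029041e+00 -2.91635964e+00  2.78707616e-03]
```

```bash
cat > st.py <<'E'
from bench import *
import numpy as np
s=read_state();w,x,y,z=s['orientation']
print("yaw",np.degrees(np.arctan2(2*(x*x+y*y)*0+1-2*(x*x+z*z),2*(x*y-w*z))).round(2),"q7",s['q'][6].round(3),"tz",s['ft_torque'].round(3),"eff7",s['effort'][6].round(3))
E
python3 st.py
python3 -m creep '[[[0,0,-0.00006,-7,0.8],[0,0,-0.00006,-7,0.8],[0,0,-0.00006,-7,0.8],[0,0,-0.00006,-7,0.8],[0,0,-0.00006,-7,0.8]]]' 60; python3 st.py
python3 -m creep '[[[0,0,-0.00006,-7,0.8],[0,0,-0.00006,-7,0.8],[0,0,-0.00006,-7,0.8],[0,0,-0.00006,-7,0.8],[0,0,-0.00006,-7,0.8]]]' 60; python3 st.py
```

```text
yaw 160.04 q7 2.811 tz [-2.91  -2.916  0.003] eff7 -0.023
clock: 9.43
ee_pos: [539.3, 25.3, 44.3]
orientation: [0.002, -0.298, 0.954, -0.003]
contact_force: [9.7, -12.6, -0.7]
gripper_width: 29.5
grasp_force: 59.5
yaw 124.73 q7 2.235 tz [-2.374 -1.997 -0.044] eff7 2.819
clock: 9.85
ee_pos: [538.9, 26.5, 44.0]
orientation: [0.002, 0.002, 1.0, -0.002]
contact_force: [7.9, -9.1, -0.5]
gripper_width: 29.4
grasp_force: 59.8
yaw 89.79 q7 1.671 tz [-1.813 -1.781  0.075] eff7 2.767
```

```bash
for i in 1; do
python3 -m creep '[[[0,0,-0.00006,-7,0.8],[0,0,-0.00006,-7,0.8],[0,0,-0.00006,-7,0.8],[0,0,-0.00006,-7,0.8],[0,0,-0.00006,-7,0.8]]]' 60; python3 st.py
python3 -m creep '[[[0,0,-0.00006,-7,0.8],[0,0,-0.00006,-7,0.8],[0,0,-0.00006,-7,0.8]]]' 60; python3 st.py
python3 -m creep '[[[0,0,-0.00006,-7,0.8],[0,0,-0.00006,-7,0.8],[0,0,-0.00006,-7,0.8]]]' 60; python3 st.py; done
```

```text
clock: 10.27
ee_pos: [539.3, 27.6, 43.7]
orientation: [0.003, 0.302, 0.953, -0.0]
contact_force: [11.3, -5.8, -2.0]
gripper_width: 29.9
grasp_force: 59.8
yaw 54.86 q7 1.115 tz [-1.289 -2.277  0.063] eff7 2.691
clock: 10.52
ee_pos: [539.9, 28.2, 43.6]
orientation: [0.003, 0.47, 0.882, 0.0]
contact_force: [13.9, -3.8, -5.5]
gripper_width: 29.5
grasp_force: 59.8
yaw 33.89 q7 0.787 tz [-1.034 -2.928  0.041] eff7 2.636
clock: 10.77
ee_pos: [540.5, 28.4, 43.5]
orientation: [0.004, 0.623, 0.782, 0.001]
contact_force: [17.2, -5.4, -7.9]
gripper_width: 29.8
grasp_force: 59.7
yaw 12.91 q7 0.465 tz [-1.041 -3.533  0.119] eff7 2.575
```

```bash
python3 -m creep '[[[0,0,-0.00006,-7,0.8],[0,0,-0.00006,-7,0.8],[0,0,-0.00006,-7,0.8]]]' 60; python3 st.py
python3 -m creep '[[[0,0,-0.00006,-7,0.8],[0,0,-0.00006,-7,0.8],[0,0,-0.00006,-7,0.8]]]' 60; python3 st.py
python3 -m creep '[[[0,0,-0.00006,-7,0.8],[0,0,-0.00006,-7,0.8],[0,0,-0.00006,-7,0.8]]]' 60; python3 st.py
```

```text
clock: 11.02
ee_pos: [541.3, 28.4, 43.5]
orientation: [0.004, 0.755, 0.656, 0.002]
contact_force: [20.0, -5.6, -11.1]
gripper_width: 29.4
grasp_force: 60.0
yaw -8.07 q7 0.147 tz [-1.123 -4.336  0.167] eff7 2.517
clock: 11.27
ee_pos: [541.9, 28.1, 43.4]
orientation: [0.004, 0.862, 0.507, 0.004]
contact_force: [23.9, -7.5, -14.3]
gripper_width: 29.6
grasp_force: 60.2
yaw -29.07 q7 -0.165 tz [-1.516 -5.035  0.148] eff7 2.471
clock: 11.52
ee_pos: [542.5, 27.6, 43.3]
orientation: [0.004, 0.94, 0.342, 0.005]
contact_force: [26.7, -9.0, -15.2]
gripper_width: 29.5
grasp_force: 60.4
yaw -50.06 q7 -0.474 tz [-2.044 -5.576  0.995] eff7 1.798
```

```bash
python3 -m creep '[[[0.002,0.0008,0,0,0.8],[0.002,0.0008,0,0,0.8],[0,0,0,0,0.8]]]' 60; python3 st.py
python3 -m creep '[[[0,0,0,-2,0.8],[0,0,0,0,0.8]]]' 60; python3 st.py
python3 -m creep '[[[0,0,0,-2,0.8],[0,0,0,0,0.8]]]' 60; python3 st.py
```

```text
clock: 11.77
ee_pos: [542.7, 27.7, 42.9]
orientation: [0.003, 0.939, 0.344, 0.001]
contact_force: [7.5, -11.3, 0.3]
gripper_width: 29.8
grasp_force: 62.3
yaw -49.78 q7 -0.47 tz [-2.339 -1.649  0.831] eff7 -0.906
clock: 11.93
ee_pos: [543.2, 28.1, 42.9]
orientation: [0.003, 0.945, 0.327, 0.002]
contact_force: [10.2, -10.4, -0.7]
gripper_width: 29.4
grasp_force: 61.7
yaw -51.87 q7 -0.501 tz [-2.063 -2.334  0.828] eff7 -1.286
clock: 12.1
ee_pos: [543.3, 28.0, 43.0]
orientation: [0.003, 0.951, 0.31, 0.002]
contact_force: [10.4, -11.5, -0.5]
gripper_width: 29.4
grasp_force: 61.8
yaw -53.83 q7 -0.53 tz [-2.361 -2.244  1.361] eff7 -1.95
```

```bash
python3 -m creep '[[[0,0,0,-2,0.8],[0,0,0,0,0.8],[0,0,0,0,0.8]]]' 60; python3 st.py
for k in 1 2 3 ; do python3 -m creep '[[[0,0,0,2,0.8],[0,0,0,0,0.8]]]' 60 | grep -E "contact|ee_pos"; python3 st.py;done
```

```text
clock: 12.35
ee_pos: [543.8, 28.3, 43.0]
orientation: [0.003, 0.956, 0.295, 0.002]
contact_force: [13.1, -11.0, -2.9]
gripper_width: 29.7
grasp_force: 61.6
yaw -55.72 q7 -0.558 tz [-2.196 -2.791  1.245] eff7 -1.375
ee_pos: [543.7, 28.4, 43.1]
contact_force: [12.4, -10.3, -3.3]
yaw -53.64 q7 -0.527 tz [-2.129 -2.708  0.7  ] eff7 -0.131
ee_pos: [543.7, 28.5, 43.1]
contact_force: [13.0, -9.8, -2.8]
yaw -51.7 q7 -0.499 tz [-1.937 -2.778  0.085] eff7 0.457
ee_pos: [543.6, 28.6, 43.0]
contact_force: [11.6, -9.3, -2.4]
yaw -49.71 q7 -0.469 tz [-1.904 -2.557  0.164] eff7 0.454
```

```bash
python3 -m creep '[[[0,0,0.00006,7,0.8],[0,0,0.00006,7,0.8],[0,0,0.00006,7,0.8],[0,0,0.00006,7,0.8],[0,0,0.00006,7,0.8],[0,0,0.00006,7,0.8]]]' 60; python3 st.py
python3 -m creep '[[[0,0,0.00006,7,0.8],[0,0,0.00006,7,0.8],[0,0,0.00006,7,0.8],[0,0,0.00006,7,0.8],[0,0,0.00006,7,0.8],[0,0,0.00006,7,0.8],[0,0,0,3,0.8],[0,0,0,0,0.8],[0,0,0,0,0.8],[0,0,0,0,0.8]]]' 60; python3 st.py
python3 - <<'E'
from h import *
crop("scene",camera("scene"),225,150,200,150,4,"pics/s8.png")
b=cv2.imread("pics/s8.png")
for f in ("s4","s7"):
  a=cv2.imread(f"pics/{f}.png")
  o=0 if f=="s4" else -35
  for (x,y,w,h) in [(325+o,385,120,75),(335+o,390,50,60)]:
    r=cv2.matchTemplate(b,a[y:y+h,x:x+w],cv2.TM_CCOEFF_NORMED);_,v,_,l=cv2.minMaxLoc(r);print(f,round(v,3),(l[0]-x)/4,(l[1]-y)/4)
# bystanders: compare initial and current top pictures
t0=cv2.imread("pics/top0.png");t1=camera("top")[:,:,::-1]
for n,(x,y,w,h) in dict(spool=(358,256,36,36),coupler=(374,170,50,34),tape=(210,155,30,55)).items():
    r=cv2.matchTemplate(np.ascontiguousarray(t1),t0[y:y+h,x:x+w],cv2.TM_CCOEFF_NORMED);_,v,_,l=cv2.minMaxLoc(r);print(n,round(v,3),l[0]-x,l[1]-y)
E
```

```text
clock: 13.35
ee_pos: [541.6, 29.8, 43.2]
orientation: [0.001, 0.752, 0.66, 0.0]
contact_force: [-0.1, -4.5, 8.2]
gripper_width: 29.8
grasp_force: 62.6
yaw -7.45 q7 0.156 tz [-0.937 -0.042 -0.073] eff7 -2.577
clock: 14.18
ee_pos: [539.1, 29.1, 43.3]
orientation: [-0.001, 0.445, 0.896, -0.001]
contact_force: [-8.2, -6.4, 16.1]
gripper_width: 29.7
grasp_force: 63.8
yaw 37.17 q7 0.836 tz [-1.277  2.025  0.048] eff7 0.011
s4 0.891 -8.5 -2.0
s4 0.965 -8.5 -1.75
s7 0.949 0.25 -0.25
s7 0.955 0.25 0.0
spool 1.0 0 0
coupler 1.0 0 0
tape 0.549 0 0
```

```bash
python3 -m creep '[[[-0.0015,0.001,0,0,0.8],[-0.0015,0.001,0,0,0.8],[0,0,0,1,0.8],[0,0,0,0,0.8],[0,0,0,0,0.8],[0,0,0,0,0.8]]]' 60; python3 st.py
```

```text
clock: 14.78
ee_pos: [538.9, 29.2, 43.6]
orientation: [0.002, 0.438, 0.899, -0.001]
contact_force: [4.5, -11.4, 5.0]
gripper_width: 29.7
grasp_force: 62.5
yaw 38.08 q7 0.845 tz [-2.386 -0.744 -0.02 ] eff7 -0.006
```

```bash
python3 -c "
from bench import ticket;print(ticket.close_job())"
```

```text
the job is handed in; nothing more can be done
None
```

I've handed the job in: the block is pushed flush against the outlet block. The cap was turned down to its stop and backed off about 90°, judged from wrist torque and tool angle because the index line was hidden, and it is still gripped at about 62 N. In the last camera check the spool and coupler had not moved; the tape roll was mostly hidden by the arm, so that check was inconclusive, and no verdict was returned.

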